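# Sweep spacer rings through the tray gate into the slot

### The arm

A 7-joint arm with a two-finger parallel gripper is mounted at the origin on a cart in front of the work surface, level with it; the furniture and walls round the work are solid. World frame = base frame: x ahead of the robot, y to its left, z up, the work surface at z = 0. Lengths are in mm, angles in degrees, forces in N, time in s.
With the tool pointing down it reaches from about 400 to 900 mm from the base axis. Payload 5.6 kg.
Tool frame: the origin (TCP) lies on the front face of the gripper's body, between the roots of the fingers; the fingertips stand 88 mm ahead of it and the grasp point (between the pads) lies 69 mm ahead of it; z points along the fingers, y is the direction in which the jaws open and shut (so a half turn about z gives the same grasp; the last joint's range is limited). The gripper opens to 92 mm and grips with 3 to 60 N. Pads are 20 mm wide; open, the fingers measure 128 mm over their backs; the gripper's body (75 mm by 189 mm) begins 69 mm behind the grasp point.
Start: joints at [70.015, 26.786, -0.665, 91.828, 0.344, 61.387, -3.226], TCP at [195.647, -619.861, 302.692] pointing down, gripper open.
Joint ranges: [-144.91, 144.91], [-17.63, 115.5], [-89.93, 88.59], [15.96, 139.68], [-74.01, 254.01], [8.47, 105.57], [-167.45, 167.45]. Speed limits (degrees/s): [147.25, 147.25, 180, 180, 180, 180, 180].

### API

Orientations are given as [roll, pitch, yaw] about the fixed x, y, z axes, in that order (R = Rz(yaw) Ry(pitch) Rx(roll)).
In Python, from plant import get_state, cams, workorder gives the robot as it stands.
- The arm moves only by the shell command python3 -m pendant 'ROWS' [FORCE]. ROWS is JSON, a list of rows, each a list of 5 numbers: the shift along the tool's x, y, z in m, then the turn about the tool's z in rad, then the finger opening in m, from 0 to 0.0919. A call has 1 to 10 rows; each row is the pose to reach, as a shift and turn from the pose commanded when the call began, along the tool's axes at that moment; what a row does not reach only later rows make up. A row lasts 1/12 s, in which the tool goes at most 41.7 mm and 7.16 degrees, less where a joint would pass 70% of its speed; a pose out of reach is approached as far as the arm can. A call with a gripper value outside its range is refused whole. The fingers move at their own pace and stop on an object; FORCE is the grip in N (left out, the last holds). Time passes only in rows, so rows that repeat a pose let the fingers close. It gives the time, the measured TCP pose, the force and the opening at its end, in the units of the state.
- get_state(): the state, without advancing time (a new reading comes with each control period).
- cams.snapshot(name): name is "side" or "top" or "wrist"; returns (picture, depth): 480x640x3 uint8, red, green, blue; 480x640 float32, mm along the optical axis (not along the pixel's ray), 0 where there is no reading.
- cams.get_calibration(name): a dict with "camera_matrix" (3x3 intrinsics, pixels), "extrinsics" (4x4, takes a point from world to camera coordinates). Camera axes: x right, y down, z forward; pixel columns grow to the right and rows downward; lengths in mm; the calibration is good to about 2 mm. The wrist camera is an equidistant fisheye: a pixel r from the principal point sees the ray r / f radians off the axis. A picture is of the moment at which its call begins: read the wrist's pose just before it. get_calibration takes no time and is no camera call; for the wrist camera it gives the pose at the moment of the call.
- workorder.finish_job(): hands the job in, once; it reports no verdict.
The state is a dict: "time": time; "q": joint angles; "qd": joint speeds; "joint_torque": joint torques, N m; "eef_pos": TCP position; "eef_rot": TCP orientation; "contact_force": force on the tool from outside, world axes, zero at the start; "moment": the same for the moment, N m; "opening": opening from 0.0 (shut) to 1.0 (fully open).
Only numpy, scipy, OpenCV 4.12 (cv2) and the standard library are available. Lean on these libraries where they do the work, as an engineer would, in place of code of your own. Each camera call takes 0.05 s, during which the arm holds its last target. There are 200 camera calls.

### The job

With the fingertips, push the three loose steel spacer rings across the tray and through the gate into the slot, one at a time: the large ring first and right up to the closed end of the slot, then the two small ones behind it in either order, so that all three lie flat and wholly inside the slot. Slide them along the tray floor without lifting or tipping them, and leave the terminal block, the capacitor and the screwdriver where they lie.

Things in the scene. Friction and masses are not known exactly. Their poses are not given: they have to be found in the camera images.
- tray: Fixed sorting tray 260 x 250 mm, dark rubber floor 3 mm thick; pale ribs 8 mm thick rise to 10 mm above the bench (pins 11 mm), so fingertips at 12 to 15 mm pass over the ribs and still push the rings. Origin: centre of its underside, on the bench; x runs from the open field to the slot's closed end, y to the left of that, z up. The field spans x -122 to 7, y -117 to 117 mm.
- gate (a point): Middle of the gate, at tray floor height: the one gap, 42 mm wide between two steel pins, in the cross wall that closes the field (wall from x = 7 to 15 mm in the tray frame; gate at y = 0). Two slanted ribs lead to it from the field like a funnel, from x -15, y +51 and -51 mm. Axes as the tray's.
- slot_end (a point): Middle of the slot's closed end, at tray floor height (x = 125, y = 0 mm in the tray frame). The slot runs straight from the gate to here along the tray's x, 44 mm wide, 110 mm long from the wall's inner face. Its end stop is dark steel, 60 mm wide, top 19 mm above the bench. Beside the slot lie two pockets with the bystanders. Axes as the tray's.
- ring_large: Large loose steel spacer ring, 36 mm outside diameter, 20 mm bore, 16 mm high, about 90 g, lying flat on the tray floor in the field. Origin: centre of its underside (3 mm above the bench); z is the ring's axis, up. Its top is 19 mm above the bench.
- ring_small_1: One of two equal small loose steel spacer rings, 26 mm outside diameter, 14 mm bore, 16 mm high, about 50 g, lying flat on the tray floor in the field. Origin: centre of its underside; z is the ring's axis, up. Its top is 19 mm above the bench.
- ring_small_2: The other small spacer ring, same as ring_small_1.
- terminal: Bystander: green terminal block 12 x 30 x 11 mm, long in its y, in one of the tray's pockets beside the slot. Origin: centre of its underside. Leave it alone.
- capacitor: Bystander: black capacitor lying down, can 10 x 18 mm, 10 mm high, thin leads along its +y, 35 mm long in all, in the tray's other pocket beside the slot. Origin: underside, near the can's lead end. Leave it alone.
- driver: Bystander: screwdriver 178 mm long, 22 mm thick, lying on the bench along the tray's +y side, long in its own y. Origin: centre of its underside. Leave it alone.

How it is judged:
By the outcome, as a careful person would: the job done as asked, in the order asked, and still so for the second after the job is handed in, with the robot touching nothing.
It also fails if it takes over 69 s, if anything falls off the work surface, if the arm or the gripper's body presses on something with over 40 N, if the wrist force passes 120 N, or if a joint passes its speed limit or range.

## Working session

There is one attempt and no reset: what is moved stays moved. The work goes in short steps, Python scripts to look and compute and a shell command to move; the robot and the scene stay as the last step left them, time stands still between calls to the robot, and variables do not carry over. Pictures are saved under pics/ and viewed, about 8 in all and at most 12, crops included, and the job is handed in when it is done.

```bash
ls; mkdir -p pics
python3 - <<'E'
from plant import get_state,cams,workorder
import cv2,numpy as np
s=get_state();print({k:np.round(v,3).tolist() for k,v in s.items()})
for n in("top","side"):
    p,d=cams.snapshot(n);cv2.imwrite(f"pics/{n}0.png",p[...,::-1]);np.save(f"{n}0.npy",d);np.save(f"{n}0c.npy",p)
    c=cams.get_calibration(n);print(n,np.round(c["camera_matrix"],1).tolist(),np.round(c["extrinsics"],3).tolist())
E
```

```text
pics
{'time': 0.0, 'q': [70.015, 26.836, -0.664, 91.88, 0.344, 61.385, -3.227], 'qd': [0.01, -0.075, -0.05, 0.004, -0.023, -0.096, -0.053], 'joint_torque': [-0.0, -52.059, -0.013, -24.376, -0.057, 0.017, 0.0], 'eef_pos': [195.496, -619.47, 301.747], 'eef_rot': [-179.901, 0.008, 17.516], 'contact_force': [0.001, 0.317, 0.482], 'moment': [-0.026, 0.008, 0.006], 'opening': 1.001}
top [[518.6, 0.0, 319.3], [0.0, 518.6, 237.9], [0.0, 0.0, 1.0]] [[-0.022, -1.0, -0.013, 88.965], [-0.991, 0.023, -0.131, 564.294], [0.131, 0.01, -0.991, 825.148], [0.0, 0.0, 0.0, 1.0]]
side [[614.3, 0.0, 316.9], [0.0, 614.3, 232.0], [0.0, 0.0, 1.0]] [[0.964, -0.266, -0.018, -538.097], [-0.183, -0.612, -0.769, 180.629], [0.194, 0.745, -0.638, 914.933], [0.0, 0.0, 0.0, 1.0]]
```

View pics/top0.png

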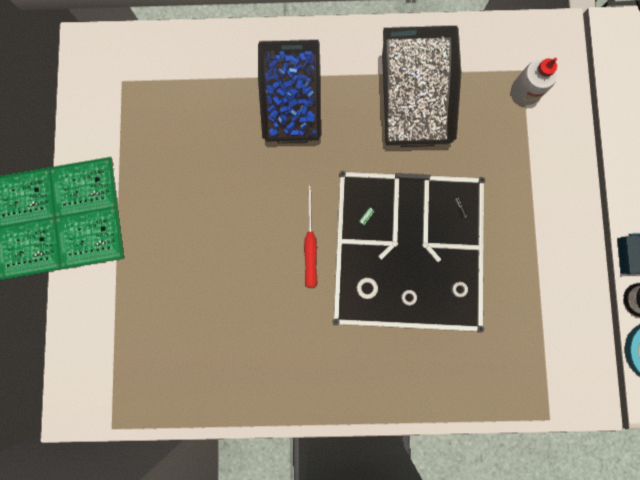

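The top view shows the large ring at (367,288), small rings at (409,297) and (460,289), and the gate near (410,245). The slot runs up to its end at (412,176), and image up is world +x.

```bash
cat > h.py <<'E'
import numpy as np,cv2
from plant import get_state,cams
def cast(n,uv,z):
    c=cams.get_calibration(n);K=c["camera_matrix"];E=np.array(c["extrinsics"]);R,t=E[:3,:3],E[:3,3]
    uv=np.atleast_2d(np.float64(uv));r=(np.c_[uv,np.ones(len(uv))]@np.linalg.inv(K).T)@R
    o=-R.T@t;return (o+r*((z-o[2])/r[:,2])[:,None])[:,:2]
def rings(n,p,zt=19,amin=60,amax=900):
    "outer-contour centres of pale round blobs, world xy at ring top"
    m=(p.min(2)>120).astype(np.uint8)
    cs,_=cv2.findContours(m,cv2.RETR_EXTERNAL,cv2.CHAIN_APPROX_NONE);out=[]
    for c in cs:
        if len(c)<12:continue
        w=cast(n,c[:,0,:],zt).astype(np.float32)
        (x,y),r=cv2.minEnclosingCircle(w);h=cv2.contourArea(cv2.convexHull(w))
        if 9<r<26 and h>.75*np.pi*r*r: out.append((x,y,r,*c[:,0].mean(0)))
    return out
E
python3 - <<'E'
from h import *
for n in("top","side"):
    p=np.load(n+"0c.npy")
    for o in rings(n,p):print(n,np.round(o,1))
p=np.load("top0c.npy")
# tray outline: corners by hand + zoom
for uv in [(342,174),(482,179),(481,328),(336,323),(396,243),(426,245),(397,178),(427,179)]:print(uv,cast("top",uv,10).round(1))
a=cv2.resize(p[165:340,325:495],None,fx=3.4,fy=3.4,interpolation=cv2.INTER_CUBIC)[...,::-1]
cv2.imwrite("pics/a.png",a)
cv2.imwrite("pics/s.png",np.load("side0c.npy")[...,::-1])
E
```

```text
top [465.4 -71.   12.5 409.  297. ]
top [ 477.  -156.5   12.6  459.8  288.9]
top [482.6  -1.6  17.6 366.9 287.8]
(342, 174) [[681.4  34.6]]
(482, 179) [[ 666.5 -208.1]]
(481, 328) [[ 411.6 -190.5]]
(336, 323) [[425.   51.6]]
(396, 243) [[558.  -54.5]]
(426, 245) [[ 553.4 -105.6]]
(397, 178) [[671.9 -60.9]]
(427, 179) [[ 668.8 -112.9]]
```

View pics/a.png

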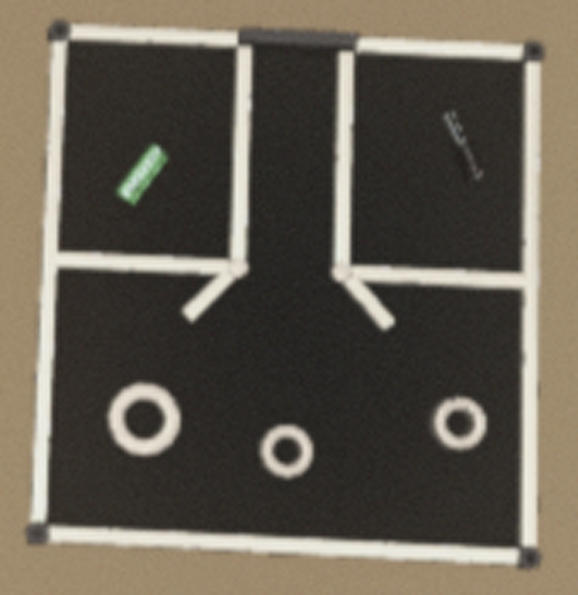

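View pics/s.png

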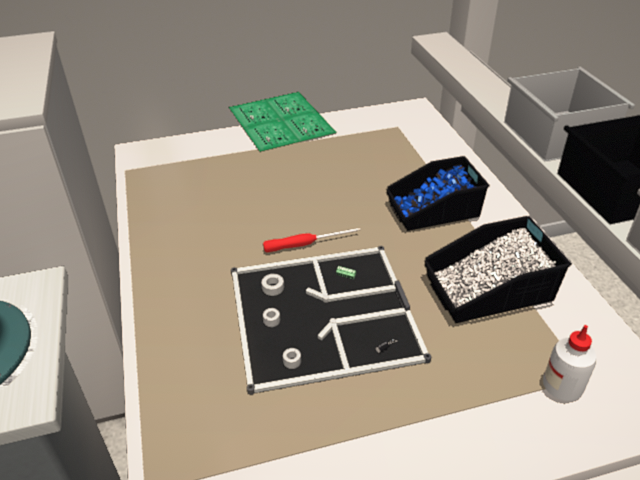

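The zoom shows corner knobs at about (60,30), (534,50), (529,557) and (37,532), and gate pins at (238,268) and (342,272). The side view agrees and shows nothing tall near the tray.

```bash
cat >> h.py <<'E'
import json,os
if os.path.exists("tray.json"):
    o0,th=json.load(open("tray.json"));o0=np.array(o0);c,s=np.cos(th),np.sin(th);RT=np.array([[c,-s],[s,c]])
    t2w=lambda p:RT@np.array(p)+o0
    w2t=lambda p:RT.T@(np.array(p)-o0)
def to(x,y,ztip,push):
    "shift in tool axes (mm) and turn (rad) from here to tray-frame x,y, tip height, tool-x heading (deg, tray frame)"
    s=get_state();P=s["eef_pos"];yaw=s["eef_rot"][2]
    from scipy.spatial.transform import Rotation as Ro
    R=Ro.from_euler("xyz",s["eef_rot"],degrees=True).as_matrix()
    d=R.T@(np.r_[t2w((x,y)),ztip+88]-P)
    t=-(np.degrees(th)+push-yaw);t=(t+180)%360-180
    print("->",(x,y,ztip,push),"shift",d.round(1),"turn rad",round(np.radians(t),3),"rows min",round(max(np.linalg.norm(d)/41.7,abs(t)/7.16),1))
def where():
    s=get_state();print("t",round(s["time"],2),"tcp tray",w2t(s["eef_pos"][:2]).round(1),"tip z",round(s["eef_pos"][2]-88,1),"head",round(s["eef_rot"][2]-np.degrees(th),1),"F",np.round(s["contact_force"],1),"op",round(s["opening"],3))
def look(name=None):
    p,d=cams.snapshot("top")
    for o in rings("top",p):print("ring tray",w2t(o[:2]).round(1),"r",round(o[2],1))
    if name:
        cv2.imwrite(name,cv2.resize(p[165:340,325:495],None,fx=3.4,fy=3.4,interpolation=cv2.INTER_CUBIC)[...,::-1])
E
python3 - <<'E'
from h import *
z=np.array([(60,30),(534,50),(529,557),(37,532),(238,268),(342,272)])/3.4-.35+[325,165]
W=cast("top",z,10);T=np.array([(126,121),(126,-121),(-126,-121),(-126,121),(11,25),(11,-25)],float)
print(np.linalg.norm(np.diff(W[[0,1,2,3,0]],axis=0),axis=1))
wm,tm=W.mean(0),T.mean(0);A=(T-tm).T@(W-wm);th=np.arctan2(A[0,1]-A[1,0],A[0,0]+A[1,1])
R=np.array([[np.cos(th),-np.sin(th)],[np.sin(th),np.cos(th)]]);o=wm-R@tm
print(o,np.degrees(th));print((( W-o)@R-T).round(1));json.dump([o.tolist(),float(th)],open("tray.json","w"))
E
python3 - <<'E'
from h import *
p=np.load("top0c.npy")
for o in rings("top",p):print(w2t(o[:2]),o[2])
where();L=w2t((482.6,-1.6))
v=np.array([-28,0])-L;a=np.degrees(np.arctan2(v[1],v[0]));print(a)
b=L-v/np.linalg.norm(v)*45;print(b);to(*b,60,a)
E
```

```text
[242.17581232 255.64251521 242.17644015 254.86905993]
[546.08271766 -77.5576712 ] -4.057140619628812
[[ 2.  -0.1]
 [ 2.7 -0.2]
 [-1.   0.1]
 [-0.9  0.2]
 [-1.7  1.1]
 [-1.2 -1.1]]
[-80.9725799    0.79313047] 12.459234237670898
[-63.34721779 -83.67733468] 12.625814437866211
[-68.74540952  71.29720469] 17.613130569458008
t 0.1 tcp tray [-311.3 -565.4] tip z 213.9 head 21.6 F [-0.2 -0.6 -0.8] op 0.998
-60.274099111482045
[-91.01104116 110.35417065]
-> (np.float64(-91.01104115747796), np.float64(110.35417065088723), 60, np.float64(-60.274099111482045)) shift [ 453.4 -547.1  154.7] turn rad 1.429 rows min 17.4
```

```bash
python3 -m pendant '[[0.03,-0.03,0,0.1,0.016],[0.06,-0.06,0,0.2,0.016],[0.085,-0.09,0,0.3,0.016],[0.11,-0.12,0,0.4,0.016],[0.135,-0.15,0,0.5,0.016],[0.16,-0.18,0,0.6,0.016],[0.185,-0.21,0,0.7,0.016],[0.21,-0.24,0,0.8,0.016],[0.235,-0.27,0,0.9,0.016],[0.26,-0.3,0,1.0,0.016]]' 20
python3 - <<'E'
from h import *
where();L=np.array((-68.7,71.3));v=np.array([-15,0])-L;u=v/np.linalg.norm(v);a=np.degrees(np.arctan2(v[1],v[0]));print(a)
to(*(L-u*45),60,a)
E
```

```text
time: 0.93
eef_pos: [352.9, -255.1, 302.6]
eef_rot: [180.0, 0.0, -39.8]
contact_force: [1.7, -0.6, -0.5]
opening: 0.298
t 0.93 tcp tray [-180.2 -190.8] tip z 214.6 head -35.7 F [ 1.7 -0.6 -0.5] op 0.298
-53.01456094330616
-> (np.float64(-95.77254186139284), np.float64(107.2454792312348), 60, np.float64(-53.01456094330616)) shift [-105.6 -291.2  154.6] turn rad 0.301 rows min 8.3
```

```bash
python3 -m pendant '[[-0.012,-0.033,0.015,0.04,0.016],[-0.024,-0.066,0.033,0.08,0.016],[-0.036,-0.099,0.05,0.12,0.016],[-0.048,-0.132,0.067,0.16,0.016],[-0.06,-0.165,0.085,0.2,0.016],[-0.072,-0.2,0.102,0.24,0.016],[-0.083,-0.23,0.119,0.28,0.016],[-0.094,-0.26,0.136,0.301,0.016],[-0.105,-0.29,0.153,0.301,0.016],[-0.105,-0.291,0.155,0.301,0.016]]' 20
python3 - <<'E'
from h import *
where();L=np.array((-68.7,71.3));v=np.array([-15,0])-L;u=v/np.linalg.norm(v);a=np.degrees(np.arctan2(v[1],v[0]))
to(*(L-u*40),13,a);s=get_state()
E
```

```text
time: 1.77
eef_pos: [457.1, 40.1, 145.4]
eef_rot: [180.0, 0.2, -56.3]
contact_force: [-0.0, 1.5, 0.3]
opening: 0.175
t 1.77 tcp tray [-97.1 111.1] tip z 57.4 head -52.2 F [-0.   1.5  0.3] op 0.175
-> (np.float64(-92.76448165457141), np.float64(103.25153709443093), 13, np.float64(-53.01456094330616)) shift [ 9.   1.4 44.4] turn rad 0.014 rows min 1.1
```

```bash
python3 -m pendant '[[0.004,0.0005,0.012,0.014,0.016],[0.007,0.001,0.025,0.014,0.016],[0.009,0.001,0.038,0.014,0.016],[0.009,0.001,0.044,0.014,0.016],[0.009,0.001,0.044,0.014,0.016]]' 20
python3 - <<'E'
from h import *
where()
for n in ("wrist","side"):
    p,d=cams.snapshot(n);cv2.imwrite(f"pics/{n}1.png",p[...,::-1])
a=cv2.imread("pics/wrist1.png");b=cv2.imread("pics/side1.png")[220:410,210:450]
cv2.imwrite("pics/c1.png",np.hstack([cv2.resize(a,(400,300)),cv2.resize(b,(379,300))]))
E
```

```text
time: 2.18
eef_pos: [460.1, 25.7, 102.5]
eef_rot: [179.8, 0.1, -57.6]
contact_force: [-0.3, 0.0, -1.1]
opening: 0.172
t 2.18 tcp tray [-93.1  96.9] tip z 14.5 head -53.5 F [-0.3  0.  -1.1] op 0.172
```

View pics/c1.png

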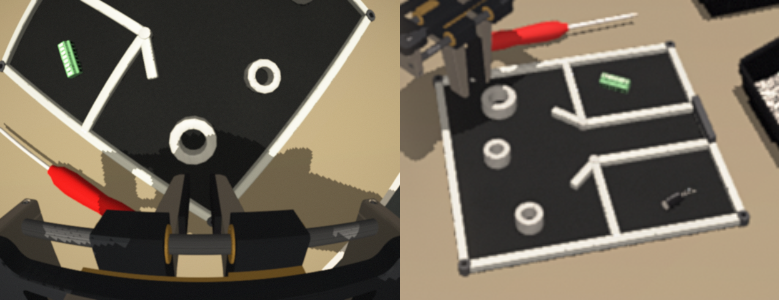

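```bash
python3 -m pendant '[[0,-0.0025,0,0,0.016],[0.001,-0.0045,0.001,0,0.016],[0.005,-0.0045,0.001,0,0.016],[0.009,-0.0045,0.001,0,0.016],[0.014,-0.0045,0.001,0,0.016],[0.020,-0.0045,0.001,0,0.016],[0.027,-0.0045,0.001,0,0.016],[0.034,-0.0045,0.001,0,0.016],[0.038,-0.0045,0.001,0,0.016],[0.04,-0.0045,0.001,0,0.016]]' 20
python3 - <<'E'
from h import *
where();u=np.array([.602,-.799])
to(*(np.array((-15,0))-u*26),13,-53)
for n in ("wrist","side"):
    p,d=cams.snapshot(n);cv2.imwrite(f"pics/{n}2.png",p[...,::-1])
    print(n,[np.r_[w2t(o[:2]),o[2]].round(1).tolist() for o in rings("side",p)] if n=="side" else "")
a=cv2.imread("pics/wrist2.png");b=cv2.imread("pics/side2.png")[220:410,210:450]
cv2.imwrite("pics/c2.png",np.hstack([cv2.resize(a,(400,300)),cv2.resize(b,(379,300))]))
E
```

```text
time: 3.12
eef_pos: [486.7, -6.3, 102.7]
eef_rot: [-180.0, -0.0, -57.6]
contact_force: [0.2, 0.8, 0.7]
opening: 0.174
t 3.12 tcp tray [-64.3  66.9] tip z 14.7 head -53.6 F [0.2 0.8 0.7] op 0.174
-> (np.float64(-30.652), np.float64(20.774), 13, -53) shift [57.1  0.3  1.7] turn rad -0.01 rows min 1.4
wrist 
side []
```

View pics/c2.png

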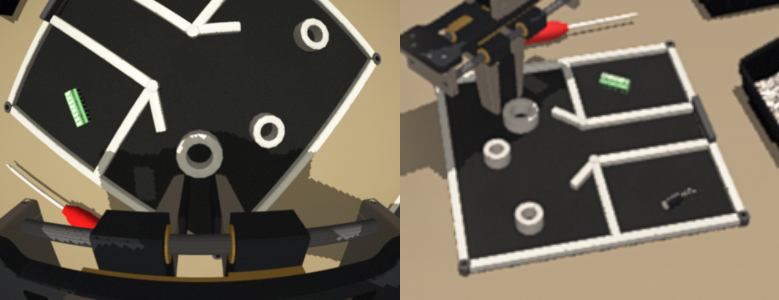

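The large ring sits centred in the finger cradle and moves with it. Next I'll finish the diagonal push.

```bash
python3 -m pendant '[[0.004,0,0.001,0,0.016],[0.010,0,0.001,0,0.016],[0.017,0,0.001,0,0.016],[0.024,0,0.001,0,0.016],[0.031,0,0.001,0,0.016],[0.038,0,0.001,0,0.016],[0.045,0,0.001,0,0.016],[0.051,0,0.001,0,0.016],[0.055,0,0.001,0,0.016],[0.057,0,0.001,0,0.016]]' 20
python3 -m pendant '[[-0.002,0,0,0,0.016],[-0.012,0,-0.005,0,0.016],[-0.012,0,-0.03,0,0.016],[-0.012,0,-0.05,0,0.016],[-0.012,0,-0.05,0,0.016]]'
python3 - <<'E'
from h import *
where();to(-54,0,45,0)
p,d=cams.snapshot("side");print([np.r_[w2t(o[:2]),o[2]].round(1).tolist() for o in rings("side",p)])
look("pics/t3.png")
E
```

```text
time: 4.05
eef_pos: [517.2, -54.2, 101.6]
eef_rot: [-180.0, -0.0, -57.6]
contact_force: [-0.5, 0.4, -0.5]
opening: 0.173
time: 4.47
eef_pos: [511.8, -41.9, 155.2]
eef_rot: [-179.7, -0.2, -57.5]
contact_force: [0.8, -0.2, 0.6]
opening: 0.174
t 4.47 tcp tray [-36.7  33.1] tip z 67.2 head -53.4 F [ 0.8 -0.2  0.6] op 0.174
-> (-54, 0, 45, 0) shift [16.2 33.7 22.1] turn rad -0.932 rows min 7.5
[]
```

View pics/t3.png

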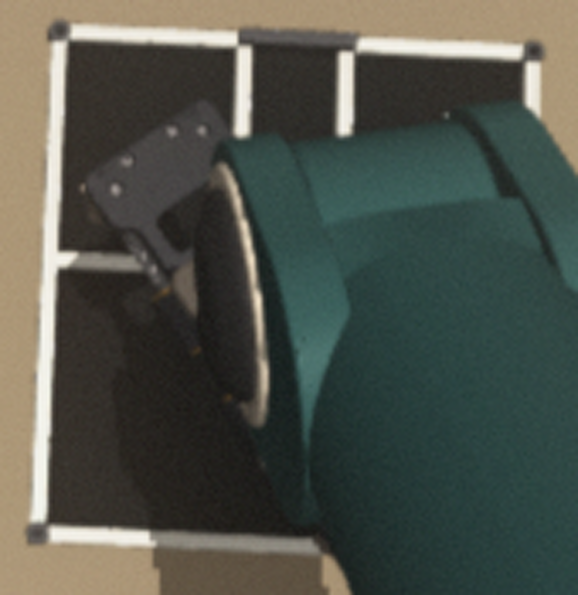

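The arm blocks the top view here, so I'll go over behind the ring and use the side and wrist cameras, fitting only the far rim.

```bash
python3 -m pendant '[[0.002,0.004,0,-0.12,0.016],[0.004,0.008,0,-0.24,0.016],[0.006,0.012,0,-0.36,0.016],[0.008,0.017,0.003,-0.48,0.016],[0.01,0.021,0.006,-0.6,0.016],[0.012,0.026,0.01,-0.72,0.016],[0.014,0.031,0.015,-0.84,0.016],[0.016,0.034,0.02,-0.932,0.016],[0.016,0.034,0.022,-0.932,0.016],[0.016,0.034,0.022,-0.932,0.016]]'
cat >> h.py <<'E'
from scipy.optimize import least_squares
def castw(uv,z):
    c=cams.get_calibration("wrist");K=c["camera_matrix"];E=np.array(c["extrinsics"]);R,t=E[:3,:3],E[:3,3];o=-R.T@t
    d=(np.float64(uv)-[K[0,2],K[1,2]])/[K[0,0],K[1,1]];a=np.linalg.norm(d,axis=1)+1e-9
    r=np.c_[d*(np.sin(a)/a)[:,None],np.cos(a)]@R
    return (o+r*((z-o[2])/r[:,2])[:,None])[:,:2],o
def find(n,thr=85,z=19):
    "ring centres (tray frame) from the far half of pale blobs' outline, radius known"
    p,_=cams.snapshot(n);cv2.imwrite(f"pics/last_{n}.png",p[...,::-1])
    q=p.astype(int);m=((q.min(2)>thr)&(q.max(2)-q.min(2)<45)).astype(np.uint8)
    cs,_=cv2.findContours(m,cv2.RETR_EXTERNAL,cv2.CHAIN_APPROX_NONE)
    for c in cs:
        if len(c)<25:continue
        uv=c[:,0,:]
        if n=="wrist":w,o=castw(uv,z)
        else:
            E=cams.get_calibration(n)["extrinsics"];o=-E[:3,:3].T@E[:3,3];w=cast(n,uv,z)
        ctr=(w.max(0)+w.min(0))/2
        if max(np.ptp(w,0))>60 or min(np.ptp(w,0))<15:continue
        dr=ctr-o[:2];f=w[(w-ctr)@dr>0]
        best=min((least_squares(lambda x:np.hypot(*(f-x).T)-r,ctr,loss="soft_l1") for r in(13,18)),key=lambda s:s.cost)
        r=np.hypot(*(f-best.x).T).mean();tc=w2t(best.x)
        if abs(tc[0])<130 and abs(tc[1])<130:print(n,"ring",tc.round(1),"r",round(r,1),"rms",round((2*best.cost/len(f))**.5,2),"px",uv.mean(0).round())
E
python3 - <<'E'
from h import *
where();find("side");find("wrist");to(-46,0,13,0)
E
```

```text
time: 5.4
eef_pos: [489.3, -74.7, 128.5]
eef_rot: [-180.0, 0.1, -4.3]
contact_force: [-0.4, 1.1, -0.2]
opening: 0.174
t 5.4 tcp tray [-56.9  -1.2] tip z 40.5 head -0.3 F [-0.4  1.1 -0.2] op 0.174
side ring [-63.4 -86.5] r 12.6 rms 0.72 px [291. 358.]
side ring [-81.   -2.4] r 12.6 rms 0.79 px [271. 317.]
wrist ring [-78.5  -1. ] r 11.8 rms 1.44 px [318. 310.]
wrist ring [-61.3 -85. ] r 12.8 rms 0.43 px [460. 282.]
wrist ring [-14.7   0.2] r 18.0 rms 0.23 px [316. 204.]
-> (-46, 0, 13, 0) shift [10.1 -0.9 28.3] turn rad -0.004 rows min 0.7
```

```bash
cat >> h.py <<'E'
def slot(xs=(25,50,80)):
    p=cv2.imread("pics/last_wrist.png",0).astype(np.float32);c=cams.get_calibration("wrist");K=c["camera_matrix"];E=np.array(c["extrinsics"])
    ys=np.arange(-40,40.1,.5)
    for x in xs:
        P=np.array([np.r_[t2w((x,y)),10] for y in ys])@E[:3,:3].T+E[:3,3]
        a=np.arctan2(np.hypot(P[:,0],P[:,1]),P[:,2]);f=(a/np.hypot(P[:,0],P[:,1]))[:,None]*P[:,:2]
        uv=f*[K[0,0],K[1,1]]+[K[0,2],K[1,2]]
        b=cv2.remap(p,uv[:,0].astype(np.float32)[None],uv[:,1].astype(np.float32)[None],cv2.INTER_LINEAR)[0]
        on=ys[b>b.min()+.5*(b.max()-b.min())];print("x",x,"pale from",on[on<0].min(initial=0),on[on<0].max(initial=-99),on[on>0].min(initial=99),on[on>0].max(initial=0))
E
python3 - <<'E'
from h import *
slot()
E
```

```text
x 25 pale from -31.0 -23.0 21.0 28.5
x 50 pale from -31.0 -23.0 21.0 29.0
x 80 pale from -31.0 -23.5 21.0 28.5
```

```bash
python3 - <<'E'
from h import *
json.dump([t2w((0,-1.0)).tolist(),th],open("tray.json","w"))
E
python3 -c "
from h import *
where();to(-47,0,13,0)"
```

```text
t 5.5 tcp tray [-56.1   0.1] tip z 41.3 head -0.2 F [ 0.1 -0.2 -0.2] op 0.174
-> (-47, 0, 13, 0) shift [ 9.1  0.1 28.3] turn rad -0.004 rows min 0.7
```

```bash
python3 -m pendant '[[0.006,0,0.005,0,0.016],[0.009,0,0.015,0,0.016],[0.009,0,0.026,0,0.016],[0.009,0,0.028,0,0.016],[0.009,0,0.028,0,0.016],[0.012,0,0.028,0,0.016],[0.017,0,0.028,0,0.016],[0.022,0,0.028,0,0.016],[0.026,0,0.028,0,0.016],[0.028,0,0.028,0,0.016]]'
python3 - <<'E'
from h import *
where();find("wrist");to(80,0,13,0)
E
```

```text
time: 6.33
eef_pos: [519.2, -77.2, 102.0]
eef_rot: [-180.0, -0.1, -4.2]
contact_force: [-0.4, 0.7, 0.6]
opening: 0.175
t 6.33 tcp tray [-26.8  -0.5] tip z 14.0 head -0.1 F [-0.4  0.7  0.6] op 0.175
wrist ring [-106.4   -0.4] r 19.9 rms 2.45 px [319. 427.]
wrist ring [-65.  -83.1] r 12.4 rms 1.52 px [475. 338.]
wrist ring [ 0.3 -0.4] r 17.8 rms 0.37 px [317. 246.]
-> (80, 0, 13, 0) shift [106.8  -0.8   1.1] turn rad -0.002 rows min 2.6
```

```bash
python3 -m pendant '[[0.003,-0.0005,0.001,0,0.016],[0.009,-0.0005,0.001,0,0.016],[0.016,-0.0005,0.001,0,0.016],[0.023,-0.0005,0.001,0,0.016],[0.031,-0.0005,0.001,0,0.016],[0.039,-0.0005,0.001,0,0.016],[0.047,-0.0005,0.001,0,0.016],[0.054,-0.0005,0.001,0,0.016],[0.059,-0.0005,0.001,0,0.016],[0.062,-0.0005,0.001,0,0.016]]'
python3 - <<'E'
from h import *
where();find("wrist");to(80,0,13,0)
E
```

```text
time: 7.22
eef_pos: [580.9, -81.1, 100.6]
eef_rot: [-180.0, -0.0, -4.2]
contact_force: [0.5, -0.4, 0.5]
opening: 0.169
t 7.22 tcp tray [35.  -0.1] tip z 12.6 head -0.1 F [ 0.5 -0.4  0.5] op 0.169
wrist ring [62. -0.] r 17.8 rms 0.39 px [318. 246.]
-> (80, 0, 13, 0) shift [44.9 -0.1 -0.3] turn rad -0.002 rows min 1.1
```

```bash
python3 -m pendant '[[0.004,0,-0.0005,0,0.016],[0.010,0,-0.0005,0,0.016],[0.016,0,-0.0005,0,0.016],[0.022,0,-0.0005,0,0.016],[0.028,0,-0.0005,0,0.016],[0.034,0,-0.0005,0,0.016],[0.038,0,-0.0005,0,0.016],[0.040,0,-0.0005,0,0.016],[0.041,0,-0.0005,0,0.016],[0.042,0,-0.0005,0,0.016]]'
python3 - <<'E'
from h import *
where();find("wrist");to(80,0,13,0)
E
python3 -m pendant '[[0.001,0,0,0,0.016],[0.002,0,0,0,0.016]]'
python3 -m pendant '[[0.001,0,0,0,0.016],[0.001,0,0,0,0.016]]'
```

```text
time: 8.1
eef_pos: [621.8, -84.0, 101.1]
eef_rot: [180.0, 0.0, -4.2]
contact_force: [-0.5, 0.2, -0.4]
opening: 0.175
t 8.1 tcp tray [76.  -0.1] tip z 13.1 head -0.1 F [-0.5  0.2 -0.4] op 0.175
wrist ring [64.6 85.4] r 12.9 rms 1.17 px [181. 320.]
wrist ring [ 1.03e+02 -1.00e-01] r 17.9 rms 0.35 px [318. 246.]
-> (80, 0, 13, 0) shift [ 3.8 -0.1  0.2] turn rad -0.002 rows min 0.1
time: 8.32
eef_pos: [623.8, -84.3, 101.2]
eef_rot: [180.0, 0.0, -4.2]
contact_force: [-0.6, -0.4, -0.3]
opening: 0.18
time: 8.48
eef_pos: [625.1, -84.3, 101.2]
eef_rot: [-180.0, -0.0, -4.2]
contact_force: [0.7, -0.4, -0.7]
opening: 0.175
```

```bash
for i in 1 2 3; do python3 -m pendant '[[0.0005,0,0,0,0.016],[0.001,0,0,0,0.016]]' | grep -E "pos|force|opening"; done; python3 -c "
from h import *
where();find('wrist')"
```

```text
eef_pos: [625.9, -84.4, 101.2]
contact_force: [-1.2, 0.6, -0.3]
opening: 0.176
eef_pos: [627.0, -84.5, 101.2]
contact_force: [-0.6, 0.6, 0.2]
opening: 0.177
eef_pos: [627.4, -84.5, 101.0]
contact_force: [-3.0, 0.8, 0.6]
opening: 0.176
t 8.98 tcp tray [81.6 -0.2] tip z 13.0 head -0.1 F [-3.   0.8  0.6] op 0.176
```

```bash
for i in 1 2; do python3 -m pendant '[[0.0005,0,0,0,0.016],[0.001,0,0,0,0.016]]' | grep -E "pos|force|opening"; done; python3 -c "
from h import *
where();find('wrist');to(-10,-70,50,45)"
```

```text
eef_pos: [627.9, -84.5, 100.9]
contact_force: [-5.4, 0.8, 2.8]
opening: 0.172
eef_pos: [628.2, -84.5, 100.7]
contact_force: [-7.3, 1.0, 4.4]
opening: 0.177
t 9.37 tcp tray [82.4 -0.1] tip z 12.7 head -0.1 F [-7.3  1.   4.4] op 0.177
wrist ring [108.1  -0.2] r 17.8 rms 0.37 px [318. 248.]
-> (-10, -70, 50, 45) shift [-92.4  70.1 -36.8] turn rad -0.787 rows min 6.3
```

The large ring is seated against the end stop: 7 N reaction, and no further advance. Next I'll back off, rise and go behind the small ring that lies in line with the gate.

```bash
python3 -m pendant '[[-0.003,0,0,0,0.016],[-0.008,0,-0.005,0,0.016],[-0.015,0,-0.03,0,0.016],[-0.045,0,-0.045,0,0.016],[-0.08,0,-0.045,0,0.016],[-0.115,0,-0.045,0,0.016],[-0.15,0,-0.045,0,0.016],[-0.18,0,-0.045,0,0.016],[-0.192,0,-0.045,0,0.016],[-0.192,0,-0.045,0,0.016]]'
python3 -m pendant '[[0,0,0,0,0.016],[0,0,0,0,0.016]]' >/dev/null
python3 - <<'E'
from h import *
where();find("wrist");find("side");to(-112,0,13,0)
E
```

```text
time: 10.25
eef_pos: [436.1, -70.8, 146.7]
eef_rot: [179.9, 0.0, -4.2]
contact_force: [-0.3, -0.3, -0.6]
opening: 0.174
t 10.42 tcp tray [-105.8    0.2] tip z 58.9 head -0.1 F [0.2 0.8 0.2] op 0.177
wrist ring [-79.2   0.2] r 12.9 rms 0.24 px [318. 225.]
wrist ring [-62.6 -83.8] r 12.9 rms 0.23 px [457. 197.]
side ring [-63.2 -84.5] r 12.9 rms 0.39 px [291. 358.]
side ring [-80.4  -0.5] r 12.8 rms 0.58 px [271. 317.]
-> (-112, 0, 13, 0) shift [-5.9  0.3 45.4] turn rad -0.002 rows min 1.1
```

```bash
python3 -m pendant '[[-0.003,0,0.015,0,0.016],[-0.003,0,0.03,0,0.016],[-0.003,0,0.04,0,0.016],[-0.003,0,0.045,0,0.016],[-0.003,0,0.045,0,0.016],[0.0,0,0.045,0,0.016],[0.005,0,0.045,0,0.016],[0.010,0,0.045,0,0.016],[0.015,0,0.045,0,0.016],[0.020,0,0.045,0,0.016]]'
python3 -m pendant '[[0.007,0,0,0,0.016],[0.014,0,0,0,0.016],[0.021,0,0,0,0.016],[0.028,0,0,0,0.016],[0.035,0,0,0,0.016],[0.042,0,0,0,0.016],[0.049,0,0,0,0.016],[0.055,0,0,0,0.016],[0.059,0,0,0,0.016],[0.061,0,0,0,0.016]]'
python3 - <<'E'
from h import *
where();find("wrist");to(62,0,13,0)
E
```

```text
time: 11.35
eef_pos: [459.3, -72.3, 101.6]
eef_rot: [180.0, -0.1, -4.2]
contact_force: [-0.5, -0.6, 0.6]
opening: 0.18
time: 12.18
eef_pos: [519.9, -76.6, 101.1]
eef_rot: [-180.0, -0.0, -4.2]
contact_force: [-0.8, 0.1, 0.7]
opening: 0.171
t 12.18 tcp tray [-26.2   0.1] tip z 13.1 head -0.1 F [-0.8  0.1  0.7] op 0.171
wrist ring [-1.062e+02  1.000e-01] r 20.0 rms 2.53 px [319. 429.]
wrist ring [-63.7 -83.2] r 12.1 rms 1.58 px [477. 340.]
wrist ring [-5.8 -1. ] r 12.8 rms 0.39 px [320. 259.]
wrist ring [99.1 -0.1] r 17.5 rms 2.03 px [318.  24.]
-> (62, 0, 13, 0) shift [88.2 -0.1  0.2] turn rad -0.002 rows min 2.1
```

```bash
python3 -m pendant '[[0.004,0,0,0,0.016],[0.010,0,0,0,0.016],[0.017,0,0,0,0.016],[0.024,0,0,0,0.016],[0.031,0,0,0,0.016],[0.038,0,0,0,0.016],[0.044,0,0,0,0.016],[0.049,0,0,0,0.016],[0.053,0,0,0,0.016],[0.056,0,0,0,0.016]]'
python3 -m pendant '[[0.004,0,0,0,0.016],[0.008,0,0,0,0.016],[0.012,0,0,0,0.016],[0.016,0,0,0,0.016],[0.018,0,0,0,0.016],[0.019,0,0,0,0.016],[0.019,0,0,0,0.016]]'
python3 - <<'E'
from h import *
where();find("wrist")
E
```

```text
time: 13.07
eef_pos: [575.5, -80.7, 101.1]
eef_rot: [-180.0, 0.0, -4.2]
contact_force: [0.3, 1.7, -0.7]
opening: 0.172
time: 13.65
eef_pos: [594.2, -82.1, 101.2]
eef_rot: [-180.0, -0.0, -4.2]
contact_force: [-0.1, -0.0, -0.2]
opening: 0.169
t 13.65 tcp tray [48.3 -0.1] tip z 13.2 head -0.1 F [-0.1 -0.  -0.2] op 0.169
wrist ring [56.9 90. ] r 12.9 rms 1.26 px [168. 284.]
wrist ring [68.8 -1.2] r 12.8 rms 0.37 px [320. 258.]
wrist ring [ 1.071e+02 -1.000e-01] r 17.9 rms 0.22 px [318. 178.]
```

```bash
python3 -m pendant '[[-0.003,0,0,0,0.016],[-0.008,0,-0.005,0,0.016],[-0.015,0,-0.03,0,0.016],[-0.035,0.01,-0.045,-0.12,0.016],[-0.06,0.03,-0.045,-0.24,0.016],[-0.085,0.05,-0.045,-0.36,0.016],[-0.105,0.07,-0.045,-0.48,0.016],[-0.12,0.09,-0.045,-0.6,0.016],[-0.125,0.105,-0.045,-0.72,0.016],[-0.128,0.115,-0.045,-0.84,0.016]]'
python3 -m pendant '[[0,0,0,-0.12,0.016],[0,0,0,-0.24,0.016],[0,0,0,-0.26,0.016],[0,0,0,-0.26,0.016]]'
python3 - <<'E'
from h import *
where();find("wrist");find("side");L=np.array((-62.8,-84));v=np.array([-20,0])-L;u=v/np.linalg.norm(v);a=np.degrees(np.arctan2(v[1],v[0]));print(a)
to(*(L-u*32),13,a)
E
```

```text
time: 14.53
eef_pos: [455.9, -189.3, 146.5]
eef_rot: [180.0, 0.1, 44.2]
contact_force: [0.6, 0.4, 0.6]
opening: 0.179
time: 14.87
eef_pos: [457.5, -187.5, 146.4]
eef_rot: [-180.0, 0.0, 58.7]
contact_force: [-0.2, 0.2, -0.1]
opening: 0.173
t 14.87 tcp tray [ -80.5 -114.9] tip z 58.4 head 62.8 F [-0.2  0.2 -0.1] op 0.173
wrist ring [-61.9 -83.5] r 12.9 rms 0.26 px [323. 208.]
side ring [-11.9 -62.8] r 12.5 rms 1.45 px [322. 334.]
side ring [  0.4 -57.2] r 17.5 rms 1.88 px [335. 329.]
side ring [-34.7 -45.4] r 18.0 rms 1.44 px [310. 324.]
side ring [-3.6 16. ] r 17.9 rms 1.37 px [320. 293.]
side ring [46.1 60.9] r 17.9 rms 1.59 px [344. 269.]
63.00007459689592
-> (np.float64(-77.32765886985663), np.float64(-112.51222768850369), 13, np.float64(63.00007459689592)) shift [ 3.4  1.6 45.3] turn rad -0.004 rows min 1.1
```

```bash
python3 -m pendant '[[0.003,0.002,0.015,0,0.016],[0.003,0.002,0.03,0,0.016],[0.003,0.002,0.04,0,0.016],[0.003,0.002,0.045,0,0.016],[0.003,0.002,0.045,0,0.016],[0.006,0.002,0.045,0,0.016],[0.011,0.002,0.045,0,0.016],[0.017,0.002,0.045,0,0.016],[0.021,0.002,0.045,0,0.016],[0.024,0.002,0.045,0,0.016]]'
python3 - <<'E'
from h import *
where();find("wrist");u=np.array([.454,.891])
to(*(np.array((-20,0))-u*20.2),13,63)
E
```

```text
time: 15.8
eef_pos: [472.8, -167.2, 101.6]
eef_rot: [180.0, -0.0, 58.9]
contact_force: [-0.4, -1.1, 0.3]
opening: 0.174
t 15.8 tcp tray [-66.8 -93.6] tip z 13.6 head 63.0 F [-0.4 -1.1  0.3] op 0.174
wrist ring [-57.8 -75.3] r 12.8 rms 0.41 px [319. 258.]
wrist ring [108.2  -3.3] r 11.4 rms 2.03 px [544.   8.]
wrist ring [64.7 -2.3] r 12.5 rms 1.83 px [484.  15.]
wrist ring [24.2 38.2] r 18.1 rms 0.71 px [345.   3.]
-> (np.float64(-29.1708), np.float64(-17.9982), 13, 63) shift [84.  -0.8  0.7] turn rad -0.0 rows min 2.0
```

```bash
python3 -m pendant '[[0.004,0,0,0,0.016],[0.010,0,0,0,0.016],[0.016,0,0,0,0.016],[0.022,0,0,0,0.016],[0.028,0,0,0,0.016],[0.034,0,0,0,0.016],[0.040,0,0,0,0.016],[0.045,-0.0004,0,0,0.016],[0.050,-0.0004,0,0,0.016],[0.053,-0.0004,0,0,0.016]]'
python3 -m pendant '[[0.006,0,0,0,0.016],[0.012,0,0,0,0.016],[0.018,0,0,0,0.016],[0.024,0,0,0,0.016],[0.028,0,0,0,0.016],[0.030,0,0,0,0.016],[0.031,0,0,0,0.016],[0.031,0,0,0,0.016]]'
python3 -m pendant '[[-0.002,0,0,0,0.016],[-0.012,0,-0.005,0,0.016],[-0.02,0.01,-0.03,0.12,0.016],[-0.025,0.015,-0.045,0.24,0.016],[-0.03,0.02,-0.045,0.36,0.016],[-0.03,0.02,-0.045,0.48,0.016],[-0.03,0.02,-0.045,0.6,0.016],[-0.03,0.02,-0.045,0.72,0.016],[-0.03,0.02,-0.045,0.84,0.016],[-0.03,0.02,-0.045,0.96,0.016]]'
python3 -m pendant '[[0,0,0,0.12,0.016],[0,0,0,0.14,0.016],[0,0,0,0.14,0.016]]' >/dev/null
python3 - <<'E'
from h import *
where();find("wrist");to(-50,0,13,0)
E
```

```text
time: 16.68
eef_pos: [499.5, -121.6, 101.2]
eef_rot: [180.0, -0.0, 58.9]
contact_force: [-0.4, -1.5, 0.5]
opening: 0.173
time: 17.35
eef_pos: [515.3, -95.7, 101.1]
eef_rot: [-180.0, 0.0, 58.9]
contact_force: [0.6, 0.5, 0.7]
opening: 0.177
time: 18.18
eef_pos: [516.2, -133.0, 146.6]
eef_rot: [180.0, 0.0, 3.4]
contact_force: [-0.7, -1.3, 0.8]
opening: 0.176
t 18.43 tcp tray [-25.7 -56. ] tip z 58.5 head -0.0 F [ 0.3  0.1 -1. ] op 0.176
wrist ring [-20.5  -2.6] r 12.8 rms 0.54 px [231. 257.]
wrist ring [67.7 -1.4] r 12.9 rms 0.24 px [222. 111.]
-> (-50, 0, 13, 0) shift [-24.4 -55.8  45.4] turn rad 0.0 rows min 1.8
```

```bash
python3 -m pendant '[[-0.01,-0.01,0,0,0.016],[-0.02,-0.025,0,0,0.016],[-0.026,-0.04,0,0,0.016],[-0.026,-0.05,0,0,0.016],[-0.026,-0.0545,0,0,0.016],[-0.026,-0.0545,0.01,0,0.016],[-0.026,-0.0545,0.025,0,0.016],[-0.026,-0.0545,0.04,0,0.016],[-0.026,-0.0545,0.045,0,0.016],[-0.026,-0.0545,0.045,0,0.016]]'
python3 - <<'E'
from h import *
where();find("wrist")
E
```

```text
time: 19.32
eef_pos: [494.2, -76.2, 99.5]
eef_rot: [-180.0, 0.2, -4.2]
contact_force: [0.5, -0.6, 0.1]
opening: 0.172
t 19.32 tcp tray [-51.9  -1.3] tip z 11.5 head -0.1 F [ 0.5 -0.6  0.1] op 0.172
wrist ring [-19.8  -1.9] r 12.9 rms 0.27 px [319. 236.]
wrist ring [68.2 -0.9] r 12.9 rms 0.23 px [317.  42.]
```

```bash
python3 -m pendant '[[0.004,0,-0.0005,0,0.016],[0.009,0,-0.0005,0,0.016],[0.014,0,-0.0005,0,0.016],[0.020,-0.0005,-0.0005,0,0.016],[0.026,-0.001,-0.0005,0,0.016],[0.032,-0.001,-0.0005,0,0.016],[0.038,-0.001,-0.0005,0,0.016],[0.043,-0.001,-0.0005,0,0.016],[0.047,-0.001,-0.0005,0,0.016],[0.049,-0.001,-0.0005,0,0.016]]'
python3 - <<'E'
from h import *
where();find("wrist")
E
python3 -m pendant '[[0.005,0,0,0,0.016],[0.010,0,0,0,0.016],[0.015,0,0,0,0.016],[0.019,0,0,0,0.016],[0.022,0,0,0,0.016],[0.023,0,0,0,0.016],[0.023,0,0,0,0.016]]'
python3 - <<'E'
from h import *
where();find("wrist")
E
```

```text
time: 20.2
eef_pos: [544.5, -78.2, 101.6]
eef_rot: [-180.0, -0.0, -4.2]
contact_force: [-0.8, 0.6, 0.2]
opening: 0.175
t 20.2 tcp tray [-1.6  0.2] tip z 13.6 head -0.1 F [-0.8  0.6  0.2] op 0.175
wrist ring [19.4 -0.8] r 12.8 rms 0.42 px [320. 258.]
wrist ring [68.4 -1.1] r 12.9 rms 0.2 px [321. 154.]
wrist ring [ 1.063e+02 -1.000e-01] r 17.9 rms 0.25 px [318.  68.]
time: 20.83
eef_pos: [567.0, -79.9, 101.6]
eef_rot: [-180.0, -0.0, -4.2]
contact_force: [-0.4, 0.2, -1.2]
opening: 0.173
t 20.83 tcp tray [21.   0.2] tip z 13.6 head -0.1 F [-0.4  0.2 -1.2] op 0.173
wrist ring [41.9 -0.8] r 12.7 rms 0.52 px [320. 229.]
wrist ring [106.   -0.2] r 17.9 rms 0.22 px [318. 118.]
```

```bash
python3 -m pendant '[[-0.003,0,0,0,0.016],[-0.008,0,-0.005,0,0.016],[-0.015,0,-0.03,0,0.016],[-0.02,0,-0.06,0,0.016],[-0.03,0.02,-0.1,0,0.016],[-0.04,0.05,-0.13,0,0.016],[-0.05,0.085,-0.15,0,0.016],[-0.06,0.12,-0.16,0,0.016],[-0.07,0.155,-0.16,0,0.016],[-0.08,0.19,-0.16,0,0.016]]'
python3 -m pendant '[[-0.01,0.03,0,0,0.016],[-0.02,0.06,0,0,0.016],[-0.03,0.09,0,0,0.016],[-0.04,0.12,0,0,0.016],[-0.05,0.15,0,0,0.016],[-0.05,0.15,0,0,0.016],[-0.05,0.15,0,0,0.016]]'
python3 - <<'E'
from h import *
where();find("side",100);look()
a,_=cams.snapshot("top");b,_=cams.snapshot("side")
z=lambda p,r,c,w:cv2.resize(p[r[0]:r[1],c[0]:c[1]],(w,560),interpolation=cv2.INTER_CUBIC)[...,::-1]
cv2.imwrite("pics/f.png",np.hstack([z(a,(165,305),(365,463),392),z(b,(230,350),(300,420),400)[:, :400]]))
for q in [(125,0),(15,0),(125,25)]:print(q,t2w(q))
E
```

```text
time: 21.72
eef_pos: [471.9, -265.4, 263.5]
eef_rot: [179.9, -0.1, -4.2]
contact_force: [0.1, 0.0, -0.7]
opening: 0.177
time: 22.3
eef_pos: [410.5, -411.0, 261.6]
eef_rot: [180.0, 0.0, -4.4]
contact_force: [0.2, 0.4, 0.4]
opening: 0.17
t 22.3 tcp tray [-111.6 -341.2] tip z 173.6 head -0.4 F [0.2 0.4 0.4] op 0.17
ring tray [106.    1.8] r 17.7
(125, 0) [670.69871468 -87.39907788]
(15, 0) [560.97437615 -79.61643471]
(125, 25) [672.46749722 -62.46172821]
```

View pics/f.png

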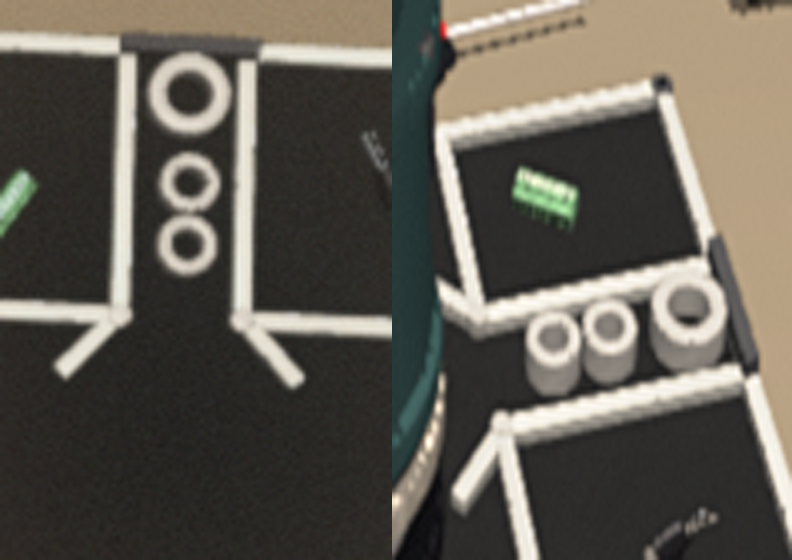

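All three rings lie flat in the slot. In the top crop the large ring at (190,94) touches the dark end stop, and the small ones at (189,182) and (187,245) sit clear of the gate pins.

```bash
python3 -c "
from plant import workorder;print(workorder.finish_job())"
```

```text
the job is handed in; nothing more can be done
None
```

I pushed all three rings flat along the tray floor and through the gate with the fingertips held 16 mm apart. The large ring went first, up to the end stop, then the two small ones behind it. I handed the job in at about 22 s of the 69 s allowed.

**Last checks:**
- **Large ring:** it met the end stop with about a 7 N reaction. Its centre measured x ≈ 106–108 mm, against 107 mm for touching the stop, and the final picture shows no visible gap.
- **Small rings:** their centres measured x ≈ 68 and 42 mm, both within about 1 mm of the slot's midline. By these readings the nearer ring's edge is about 14 mm inside the wall's inner face, and the two small rings almost touch.
- **Bystanders:** I never worked near the terminal block, capacitor or screwdriver. The final crops show the terminal block and capacitor in their pockets with no sign of having moved, but show only the tip of the screwdriver. I did not measure their positions again.
- **Robot:** the arm was clear of everything at hand-in.

**Checks that failed or disagreed:**
- The final side-camera ring search found nothing.
- The last top-camera search found only the large ring, about 2 mm further to the left in y than the wrist camera had put it. That is within the stated calibration error.
- The small-ring positions therefore come from the wrist camera and the final picture.

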